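# Draw a dropped collar out from behind the sealer guard

## Robot

A 7-joint arm with a two-finger parallel gripper is mounted at the origin on the work surface. World frame = base frame: x ahead of the robot, y to its left, z up, the work surface at z = 0. Lengths are in mm, angles in rad, forces in N, time in s.
With the tool pointing down it reaches from about 400 to 875 mm from the base axis. Payload 4.4 kg.
Tool frame: the origin (TCP) lies on the centre line of the jaws, within the pads' length; the fingertips stand 25 mm ahead of it and the grasp point (between the pads) lies 6 mm ahead of it (ctrl.finger_overhang is the distance from the TCP to the fingertips, in mm); z points along the fingers, y is the line along which they close (so a half turn about z gives the same grasp; the last joint's range is limited). The gripper opens to 85 mm and grips with 20 to 120 N. Pads are 22 mm wide; open, the fingers measure 114 mm over their backs; the gripper's body (76 mm by 85 mm) begins 54 mm behind the grasp point. The pads swing forward as they close: fully open they stand 13 mm farther back than shut.
Start: joints at [1.22, 0.628, 0.038, 1.517, -0.027, 0.996, -0.02], TCP at [182.654, -623.823, 256.313] pointing down, gripper open.
Joint ranges: [-3.06, 3.06], [-0.37, 2.12], [-1.25, 1.32], [0.18, 2.47], [-1.1, 4.24], [0.23, 1.98], [-2.94, 2.94]. Speed limits (rad/s): [2.57, 2.57, 3.14, 3.14, 3.14, 3.14, 3.14].

## Interface

Orientations are given as [roll, pitch, yaw] about the fixed x, y, z axes, in that order (R = Rz(yaw) Ry(pitch) Rx(roll)).
In Python, from cell import ctrl gives the robot as it stands. The module is installed in compiled form; this text tells all that it offers.
- The arm moves only by the tool play_rows, never from a script. Its argument "targets" is a list of rows, each a list of 5 numbers: the closure, from 0 (fully open) to 1 (shut), then the shift along the tool's x, y, z in cm, then the turn about the tool's z in degrees. In form: [[gripper, dx, dy, dz, spin], ...]. A call has 1 to 10 rows; each row is the pose to reach, as a shift and turn from the pose commanded when the call began, along the tool's axes at that moment; what a row does not reach only later rows make up. A row lasts 1/10 s, in which the tool goes at most 50 mm and 8.59 degrees, less where a joint would pass 70% of its speed; a pose out of reach is approached as far as the arm can. A call with a gripper value outside its range is refused whole. The fingers move at their own pace and stop on an object; the grip force is fixed at half the most. Time passes only in rows, so rows that repeat a pose let the fingers close. It gives the time, the measured TCP pose, the force, the opening and the grip force at its end, in the units of the state.
- ctrl.read_state(): the state, without advancing time (a new reading comes with each control period).
- ctrl.get_image(name): name is "scene" or "side" or "wrist"; returns (picture, depth): 400x640x3 uint8, red, green, blue; 400x640 float32, mm along the optical axis (not along the pixel's ray), 0 where there is no reading.
- ctrl.calibration(name): a dict with "vfov" (degrees; the focal length in pixels is half the picture's height over the tangent of half this angle, whatever the lens; pixels are square), "cx", "cy" (the principal point, pixels), "extrinsics" (4x4, takes a point from camera to world coordinates); the wrist camera has in their place "mount" (4x4, takes a point from camera to tool coordinates, whose origin is the TCP and whose axes are the flange's). Camera axes: x right, y down, z forward; pixel columns grow to the right and rows downward; lengths in mm; the calibration is good to about 2 mm. The wrist camera is an equidistant fisheye: a pixel r from the principal point sees the ray r / f radians off the axis. A picture is of the moment at which its call begins: read the wrist's pose just before it. calibration takes no time and is no camera call.
- ctrl.finish_job(): hands the job in; it is judged then, once.
Trained networks look in the newest picture that a camera, given by its name, has taken for a name from the list of things; names that differ only in an ending like _2 or _b are one class to them, and where a whole thing is asked for, a point or a joint stands for the part that bears it (a point fixed in the world has none). Each returns a list of dicts, best first, with "confidence" (0 to 1); they miss things now and then, are a little off and sometimes report something else, mostly with a low value. They report only what shows in the picture. A call takes as long as a camera call. They do not tell look-alikes from the thing itself.
- ctrl.search_frame(camera, name): "bbox" ([left, top, right, bottom] in pixels, round what is visible of it).
- ctrl.trace(camera, name): "pixels" (400x640 bool, what is visible of it) and "bbox" ([left, top, right, bottom] in pixels, round what is visible of it).
The state is a dict: "clock": time; "qpos": joint angles; "qd": joint speeds; "tau": joint torques, N m; "eef_pos": TCP position; "tool_rot": TCP orientation; "force": force on the tool from outside, world axes, zero at the start; "torque": the same for the moment, N m; "width": finger opening in mm; "gripper_force": force on a finger pad.
Only numpy, scipy, OpenCV 4.12 (cv2) and the standard library are available. Lean on these libraries where they do the work, as an engineer would, in place of code of your own. Each camera call takes 0.05 s, during which the arm holds its last target. There are 200 camera calls.

## Task

A red steel collar has dropped onto the pouch sealer's bed, in behind the yellow wire guard. Take the hooked rod by its orange handle, reach in under the guard, let the toe down inside the collar's hole until it rests on the bed with about 3 N for half a second, then draw the collar out slowly until it bears on the blue lip bar with about 5 N for half a second, never pressing or pulling with the rod by more than 8 N, nor touching the collar with the fingers. Then lift the hook out, leaving the collar lying there, and lay the rod down flat on its blue mat without dropping it, with everything else left where it stands.

Things in the scene. Friction and masses are not known exactly. Their poses are not given: they have to be found in the camera images.
- sealer: white pouch sealer with a dark steel bed under a yellow wire guard, fixed. Origin at table level under the middle of the guard's mouth; +y runs in under the guard, -y out over the open bed, z up. The guard's bay is 170 mm wide (x; 154 mm clear) and 150 mm deep, shut at the sides and by the tall white housing at its inner end; 69 mm free height under its roof wires; mouth (y = 0) open to -y
- mouth (a point): point on the bed's top surface at the middle of the guard's mouth, 30 mm above the origin of sealer, same axes. The bed's height above the table differs from start to start (22 to 30 mm), so feel for it
- bed: the sealer's flat steel bed, 170 mm wide, from y = -120 to +150 mm of the sealer's frame (its origin is that of sealer)
- lip: adjustable stop at the front end of the bed: a blue bar right across it, 12 mm thick, 12 mm above the bed, clamped between two steel brackets. Its origin is that of sealer. The bar is clamped anywhere in its slots: its inner face lies 84 to 100 mm out from the mouth (y = -84 to -100 mm) and its setting is not measured, so feel for it; a collar bearing on it has its centre 61 to 77 mm out
- collar: dropped red-painted steel shaft collar, a flat ring 46 mm outside, hole 24 mm, 10 mm thick, about 0.1 kg; origin at the centre of its underside, which lies on the bed; z up
- rod: hooked rod, 0.30 kg. Origin at the centre of its orange handle, a block 72 (x) by 24 (y) by 46 mm (z): grip it across the 24 mm. An 8 mm steel rod leaves the handle along +x, its axis 13 mm above the origin, to x = 260 mm, where it is bent straight down into the toe. It lies on the mat with its x along the mat's +y. Pressed down, the toe gives in the hand by some 0.2 mm per N
- toe (a point): rounded bottom of the hook's 8 mm thick toe, level with the handle's underside: 260 mm along +x of the rod and 23 mm below its origin; same axes as the rod
- mat: blue plastic mat for the rod, 85 mm (x) by 400 mm (y), 4 mm thick, fixed; origin at the centre of its underside, on the table
- nut: white nylon nut, 20 mm across and 9 mm thick, lying on the sealer's bed under the guard, to the +x side of the collar; origin at the centre of its underside; leave alone
- driver: red-handled screwdriver lying on the table beyond the sealer; leave alone
- jar_a: amber jar, 72 mm wide, 100 mm tall; leave alone
- jar_b: amber jar, 72 mm wide, 100 mm tall; leave alone
- wrench: steel wrench lying on the table left of the robot; leave alone
Mind the look-alikes: they are no part of the job. Of the things that look like the collar, the smaller one is meant.

How it is judged:
By the outcome, as a careful person would: the job done as asked, in the order asked, and still so for the second after the job is handed in, with the robot touching nothing.
It also fails if it takes over 69 s, if anything falls off the work surface, if the arm or the gripper's body presses on something with over 40 N, if the wrist force passes 120 N, or if a joint passes its speed limit or range.

## Working session

There is one attempt and no reset: what is moved stays moved. The work goes in short steps, Python scripts to look and compute and a tool call to move; the robot and the scene stay as the last step left them, time stands still between calls to the robot, and variables do not carry over. Pictures are saved under pics/ and viewed, at most 10 in all, crops included, and the job is handed in when it is done.

Besides the shell and the picture viewer there is one more tool, called as name([rows], argument=value, ...), one row to a line, values as JSON. play_rows: Moves the arm, as the interface text tells. Its arguments: {"type":"object","properties":{"targets":{"type":"array"}},"required":["targets"]}

```bash
mkdir -p pics; cat > h.py <<'E'
import numpy as np, cv2
from cell import ctrl
from scipy.spatial.transform import Rotation as R
def cloud(name):
    c=ctrl.calibration(name); im,d=ctrl.get_image(name)
    f=200/np.tan(np.radians(c['vfov'])/2)
    v,u=np.mgrid[:400,:640]
    P=np.stack([(u-c['cx'])/f*d,(v-c['cy'])/f*d,d],-1)
    E=np.array(c['extrinsics'])
    W=P@E[:3,:3].T+E[:3,3]; W[d==0]=np.nan
    return im,W
def save(n,im): cv2.imwrite('pics/'+n+'.png',im[...,::-1])
E
python3 - <<'E'
from h import *
s=ctrl.read_state(); print(s)
np.set_printoptions(precision=1,suppress=True)
ims=[]
for cam in('scene','side'):
    im,W=cloud(cam); ims.append(im); np.save(cam,W)
    save(cam,im)
    c=ctrl.calibration(cam); print(cam,np.array(c['extrinsics'])[:3,3])
    for n in('collar','rod','mat','sealer','lip','nut'):
        for r in ctrl.trace(cam,n)[:4]:
            m=r['pixels']&np.isfinite(W[...,0]); p=W[m]
            if len(p): print(n,round(r['confidence'],2),r['bbox'],len(p),np.median(p,0),np.percentile(p,2,axis=0),np.percentile(p,98,axis=0))
E
```

```text
{'clock': 0.0, 'qpos': array([ 1.22018994,  0.62934499,  0.0383786 ,  1.51838888, -0.0270223 ,
        0.99629439, -0.02002166]), 'qd': array([ 0.00017059,  0.00176064, -0.00078058, -0.00031272, -0.00024482,
       -0.000843  , -0.00053772]), 'tau': array([ 9.71547706e-05, -5.63389850e+01,  1.22619320e+00, -1.93437320e+01,
        1.10015788e-02,  1.04778731e-02,  1.80682298e-05]), 'eef_pos': array([ 182.53469224, -623.23060592,  255.38194002]), 'tool_rot': array([-3.13967241e+00, -3.01415796e-05,  2.84823342e-01]), 'force': array([-0.21303287,  0.26052098, -0.14691175]), 'torque': array([ 0.00033984, -0.02241035,  0.05163864]), 'gripper_force': 0.0, 'width': 85.21739512381103}
scene [882.5 623.2 723.7]
collar 0.78 [457.1, 237.7, 479.3, 261.9] 401 [260.  228.4  13.3] [227.7 199.8   0.2] [287.9 256.6  16.4]
collar 0.63 [330.3, 264.7, 348.1, 280.3] 113 [582.5 158.1  39.3] [568.5 147.8  29.6] [611.1 178.   42.6]
collar 0.53 [306.9, 162.5, 401.3, 244.6] 1978 [426.2 -20.9   4.6] [ 377.9 -260.3    1.8] [462.1 118.3   7.6]
rod 0.77 [317.6, 162.3, 382.5, 224.8] 286 [ 436.3 -164.6   40.3] [ 4
[... 517 characters left out ...]
.2, 333.1] 487 [258.2 230.3  12.5] [230.4 200.    2.6] [287.6 258.   16.8]
collar 0.52 [268.4, 270.9, 286.7, 283.4] 114 [581.3 160.7  38.1] [567.9 148.   31.4] [609.2 181.9  41.5]
rod 0.79 [346.6, 160.1, 355.2, 258.3] 418 [ 423.4 -142.8   43.6] [ 416.2 -209.9    3.1] [437.8  81.5  51.8]
rod 0.67 [246.6, 217.3, 318.5, 238.3] 554 [592.7  24.1  39.4] [505.6  -2.6  21. ] [692.   39.1  44.7]
mat 0.38 [245.7, 219.7, 320.6, 236.1] 630 [605.3  23.9  38.7] [506.1   1.3  22.8] [691.7  38.3  44.7]
sealer 0.75 [194.6, 217.9, 321.1, 400.0] 17078 [587.9 352.7 178.3] [492.5  15.9  26. ] [676.4 482.6 228.4]
lip 0.87 [245.2, 216.3, 318.2, 237.6] 583 [599.6  24.   39.3] [506.5  -3.1  25.8] [692.1  38.5  44.7]
```

```bash
python3 - <<'E'
import cv2,numpy as np
a=cv2.imread('pics/scene.png')[150:350,240:500];b=cv2.imread('pics/side.png')[150:350,190:450]
cv2.imwrite('pics/both.png',np.hstack([cv2.resize(x,(400,308),interpolation=cv2.INTER_CUBIC) for x in(a,b)]))
E
```

```text
(no output)
```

View pics/scene.png

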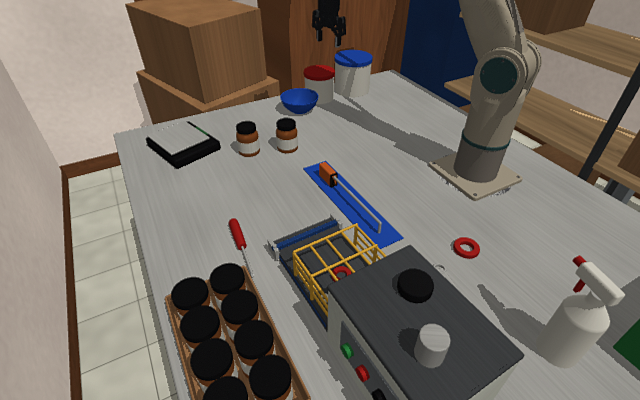

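View pics/both.png

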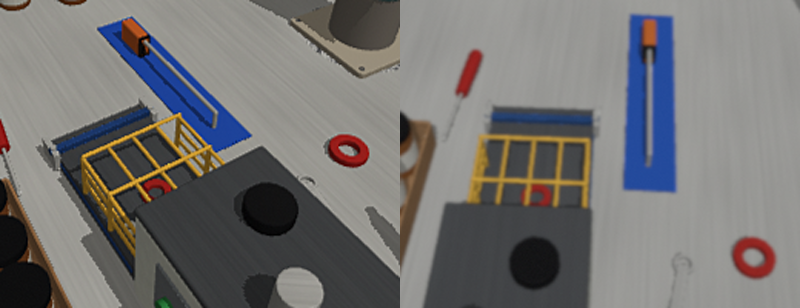

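The scene view shows the sealer's yellow guard at pixels (290-385, 225-310), with the blue lip bar at (300, 235). The collar is at (340, 271) under the guard. The rod lies on the mat with its handle at (328, 173) and its toe at (380, 228). The large red ring at (466, 247) is the look-alike. Next I'll fit the poses by colour.

```bash
python3 - <<'E'
from h import *
np.set_printoptions(precision=1,suppress=True)
for cam in('scene','side'):
    im=cv2.imread(f'pics/{cam}.png'); W=np.load(cam+'.npy'); h=cv2.cvtColor(im,cv2.COLOR_BGR2HSV).astype(int)
    H,S,V=h[...,0],h[...,1],h[...,2]; X,Y,Z=W[...,0],W[...,1],W[...,2]
    def rect(n,m,p=None):
        p=W[m]; r=cv2.minAreaRect(p[:,:2].astype(np.float32)); c=p-p.mean(0); w,v=np.linalg.eigh(c[:,:2].T@c[:,:2]); a=v[:,1]
        print(cam,n,len(p),'med',np.median(p,0),'lo',np.percentile(p,3,axis=0),'hi',np.percentile(p,97,axis=0),'rect',np.array(r[0]),np.array(r[1]),round(r[2],1),'axis deg',round(np.degrees(np.arctan2(a[1],a[0]))%180,2))
    blue=(H>100)&(H<130)&(S>120)
    rect('mat',blue&(X>370)&(X<475)&(Y>-300)&(Y<200)&(Z<12))
    rect('lip',blue&(X>480)&(X<720)&(Y>-40)&(Y<80)&(Z>30))
    rect('liptop',blue&(X>480)&(X<720)&(Y>-40)&(Y<80)&(abs(Z-42)<4)&(V>np.median(V[blue])))
    yl=(H>18)&(H<32)&(S>140)&(X>470)&(X<720)&(Y>60)&(Y<300)
    rect('guard',yl); rect('guardroof',yl&(Z>90))
    rd=((H<6)|(H>174))&(S>150)&(X>540)&(X<640)&(Y>110)&(Y<220)&(Z<60)
    rect('collar',rd)
    og=(H>5)&(H<17)&(S>150)&(X>390)&(X<470)&(Y>-280)&(Y<-80)
    rect('handle',og); rect('handletop',og&(Z>45))
    rd2=(S<60)&(X>400)&(X<460)&(Y>-150)&(Y<110)&(Z>32)&(Z<55)
    rect('steel',rd2)
    bed=(S<90)&(V<110)&(abs(Z-28)<8)&(X>480)&(X<720)&(Y>25)&(Y<200); rect('bed',bed)
E
```

```text
scene mat 2107 med [424.3 -24.1   4.6] lo [ 378.3 -254.7    2. ] hi [461.  117.3   7.2] rect [420.2 -77.1] [ 87.3 400.6] 1.1 axis deg 94.35
scene lip 400 med [602.9  23.3  40.4] lo [521.5  14.2  31.1] hi [678.2  28.7  43.4] rect [604.2  20.8] [179.7  14. ] 2.6 axis deg 2.35
scene liptop 264 med [602.2  21.8  41.3] lo [521.9  13.7  38.6] hi [677.9  28.3  43.7] rect [604.   20.8] [179.3  14. ] 2.6 axis deg 2.35
scene guard 1615 med [632.  169.9 102.9] lo [512.1 109.2  29.6] hi [678.  245.1 110. ] rect [575.3 163.3] [206.  208.8] 2.5 axis deg 14.92
scene guardroof 969 med [597.  172.  104.8] lo [512.4 110.   99.4] hi [676.8 239.4 110.4] rect [592.8 188.3] [168.  160.6] 2.4 axis deg 10.65
scene collar 118 med [581.8 159.3  39.2] lo [568.5 149.2  31.6] hi [610.2 177.1  41.6] rect [589.3 162.7] [30.6 43.8] 89.1 axis deg 170.11
scene handle 231 med [ 437.5 -175.3   42.9] lo [ 418.7 -209.4   11.7] hi [ 440.8 -146.6   52.1] rect [ 429.2 -179.4] [24.6 70.4] 2.4 axis deg 96.17
scene handletop 107 med [ 430.5 -178.5   50.2] lo [ 418.7 -211.2   46. ] hi [ 439.7 -148.5   52.6] rect [ 429.3 -179.6]
[... 997 characters left out ...]
lar 89 med [578.1 163.1  38.1] lo [567.8 151.8  34.2] hi [609.2 182.4  41. ] rect [586.5 168. ] [35.5 42. ] 68.8 axis deg 139.85
side handle 104 med [ 430.5 -178.2   49. ] lo [ 422.1 -209.7   44.8] hi [ 439.  -150.4   52.4] rect [ 430.9 -179.4] [16.8 63.7] 1.9 axis deg 90.52
side handletop 99 med [ 430.2 -178.8   49.1] lo [ 422.1 -209.8   45.9] hi [ 438.4 -150.2   52.5] rect [ 430.9 -179.4] [16.8 63.7] 1.9 axis deg 90.71
side steel 224 med [422.8 -32.9  42.6] lo [ 417.4 -145.9   36.9] hi [432.   78.8  45.9] rect [421.3 -33.2] [ 16.4 231.5] 3.9 axis deg 92.09
side bed 2223 med [597.7  99.3  28.6] lo [523.   29.8  25.2] hi [674.9 176.8  32.1] rect [596.4 103.5] [174.7 158.1] 2.0 axis deg 12.02
```

```bash
cat >> h.py <<'E'
def rel(p,yaw=None):
    "shift (cm, tool axes) and spin (deg) from present pose to TCP world p, yaw deg"
    s=ctrl.read_state(); r=R.from_euler('xyz',s['tool_rot']); d=r.inv().apply(np.array(p)-s['eef_pos'])/10
    sp=None if yaw is None else -((yaw-np.degrees(s['tool_rot'][2])+180)%360-180)
    print('rel',np.round(d,2),'spin',sp)
E
python3 - <<'E'
from h import *
from scipy.optimize import minimize
np.set_printoptions(precision=1,suppress=True)
data=[]
for cam in('scene','side'):
    im=cv2.imread(f'pics/{cam}.png'); W=np.load(cam+'.npy'); h=cv2.cvtColor(im,cv2.COLOR_BGR2HSV).astype(int)
    H,S,V=h[...,0],h[...,1],h[...,2]; X,Y,Z=W[...,0],W[...,1],W[...,2]
    near=(X>540)&(X<640)&(Y>110)&(Y<220)&(Z<60)
    rd=((H<6)|(H>174))&(S>150)&near; bed=near&(S<90)&(V<120)
    c=ctrl.calibration(cam);f=200/np.tan(np.radians(c['vfov'])/2);E=np.array(c['extrinsics'])
    v,u=np.nonzero(rd|bed); ray=np.stack([(u-c['cx'])/f,(v-c['cy'])/f,np.ones(len(u))],-1)@E[:3,:3].T
    P=E[:3,3]+ray*((39-E[2,3])/ray[:,2])[:,None]; lab=rd[v,u]
    best=[]
    for x in np.arange(575,605,1):
        for y in np.arange(155,190,1):
            r=np.hypot(P[:,0]-x,P[:,1]-y); a=(r<23)&(r>12)
            best.append((np.sum(a!=lab),x,y))
    best.sort(); print(cam,lab.sum(),best[:6])
    for n in('jar_a','driver','nut','wrench'):
        for r in ctrl.trace(cam,n)[:3]:
            p=W[r['pixels']&np.isfinite(X)]
            if len(p): print(n,round(r['confidence'],2),np.percentile(p,3,axis=0),np.percentile(p,97,axis=0))
rel([430,-179.5,180],92.2)
E
```

```text
scene 118 [(np.int64(26), np.int64(589), np.int64(170)), (np.int64(28), np.int64(588), np.int64(170)), (np.int64(28), np.int64(589), np.int64(169)), (np.int64(30), np.int64(589), np.int64(171)), (np.int64(30), np.int64(590), np.int64(169)), (np.int64(30), np.int64(590), np.int64(171))]
jar_a 0.9 [ 431.4 -428.4    8. ] [ 494.  -373.5  102.1]
jar_a 0.86 [ 552.2 -474.2    2.7] [ 616.5 -415.6  101.9]
driver 0.66 [ 734.9 -132.6   -0.5] [761.1  48.3  27. ]
driver 0.39 [ 553.6 -474.7    3.3] [ 616.5 -415.6  101.9]
wrench 0.71 [348.2 232.1   1.1] [492.4 346.8 179. ]
side 89 [(np.int64(2), np.int64(589), np.int64(172)), (np.int64(3), np.int64(589), np.int64(173)), (np.int64(4), np.int64(588), np.int64(173)), (np.int64(5), np.int64(588), np.int64(172)), (np.int64(5), np.int64(590), np.int64(172)), (np.int64(7), np.int64(588), np.int64(174))]
jar_a 0.73 [ 548.6 -471.2    6.8] [ 612.8 -414.1  100.7]
jar_a 0.58 [ 425.9 -430.5    0.5] [ 492.1 -372.4  100.9]
driver 0.58 [ 734.4 -127.    11.4] [759.2  48.3  27. ]
wrench 0.83 [352.7 238.6   2.9] [400.8 402.8  10.3]
rel [ 36.2 -35.7   7.6] spin -75.88122428013634
```

play_rows([
  [0,9,-9,1.9,-19],
  [0,18,-18,3.8,-38],
  [0,27,-27,5.7,-57],
  [0,36.2,-35.7,7.6,-75.9],
  [0,36.2,-35.7,7.6,-75.9],
  [0,36.2,-35.7,7.6,-75.9],
  [0,36.2,-35.7,7.6,-75.9],
  [0,36.2,-35.7,7.6,-75.9],
  [0,36.2,-35.7,7.6,-75.9],
  [0,36.2,-35.7,7.6,-75.9],
])

```text
clock: 2.1
eef_pos: [423.9, -190.2, 182.4]
tool_rot: [3.141, 0.0, 1.611]
force: [0.9, -1.5, -0.1]
width: 85.5
gripper_force: 0.0
```

```bash
python3 - <<'E'
from h import *
rel([430,-179.5,35],92.2)
E
```

```text
rel [ 1.05  0.64 14.74] spin 0.12704177102341419
```

play_rows([
  [0,0.5,0.3,2,0],
  [0,0.5,0.3,4,0],
  [0,0.5,0.3,4,0],
  [0,0.5,0.3,4,0],
])

```text
clock: 2.5
eef_pos: [425.7, -186.7, 142.6]
tool_rot: [-3.141, 0.0, 1.609]
force: [0.6, 0.5, 0.5]
width: 85.5
gripper_force: 0.0
```

```bash
python3 - <<'E'
from h import *
np.set_printoptions(precision=1,suppress=True)
rel([430,-179.5,35],92.2)
c=ctrl.calibration('wrist'); s=ctrl.read_state(); im,d=ctrl.get_image('wrist'); save('wrist1',im)
f=200/np.tan(np.radians(c['vfov'])/2); v,u=np.mgrid[:400,:640]; x=u-c['cx'];y=v-c['cy'];r=np.hypot(x,y)+1e-9;t=r/f
P=np.stack([x/r*np.tan(t)*d,y/r*np.tan(t)*d,d],-1); P[(d==0)|(t>1.4)]=np.nan
M=np.array(c['mount']); T=P@M[:3,:3].T+M[:3,3]; W=T@R.from_euler('xyz',s['tool_rot']).as_matrix().T+s['eef_pos']
h=cv2.cvtColor(im,cv2.COLOR_RGB2HSV).astype(int);H,S,V=[h[...,i] for i in range(3)]
X,Y,Z=[W[...,i] for i in range(3)]
og=(H>5)&(H<17)&(S>150)&(abs(X-430)<40)&(abs(Y+180)<70)&(Z>45)&(Z<58)
p=W[og];print(len(p),p.min(0),p.max(0),np.median(p,0),cv2.minAreaRect(p[:,:2].astype(np.float32)), s['eef_pos'],s['force'])
E
```

```text
rel [ 0.7  0.5 10.8] spin -0.0028944142557634223
2783 [ 415.4 -216.4   46.2] [ 439.5 -145.3   51.9] [ 427.2 -180.7   49.8] ((427.3703918457031, -180.86915588378906), (22.5770320892334, 70.76468658447266), 1.546709418296814) [ 425.7 -186.7  142.6] [0.6 0.5 0.5]
```

View pics/wrist1.png

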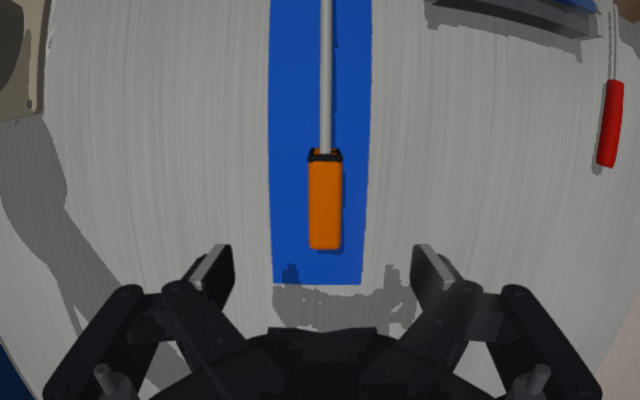

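The wrist view shows the handle at pixels (308-342, 150-250), clear between the jaws and aligned with the tool. Next I'll descend and grip.

play_rows([
  [0,0.3,0.2,4,0],
  [0,0.6,0.3,7,0],
  [0,0.6,0.3,9.5,0],
  [0,0.6,0.3,10.7,0],
  [0,0.6,0.3,10.7,0],
  [0,0.6,0.3,10.7,0],
])

```text
clock: 3.15
eef_pos: [429.1, -181.1, 36.2]
tool_rot: [3.14, 0.0, 1.608]
force: [0.2, -0.8, -0.1]
width: 85.2
gripper_force: 0.0
```

play_rows([
  [1,0,0,0,0],
  [1,0,0,0,0],
  [1,0,0,0,0],
  [1,0,0,0,0],
  [1,0,0,0,0],
  [1,0,0,0,0],
  [1,0,0,0,0],
  [1,0,0,0,0],
  [1,0,0,0,0],
])

```text
clock: 4.05
eef_pos: [428.5, -180.5, 35.9]
tool_rot: [3.141, 0.001, 1.609]
force: [-1.2, 0.1, 5.3]
width: 23.2
gripper_force: 59.6
```

play_rows([
  [1,0,0,-0.5,0],
  [1,0,0,-1.5,0],
  [1,0,0,-3,0],
  [1,0,0,-4.5,0],
  [1,0,0,-6,0],
  [1,0,0,-7.5,0],
  [1,0,0,-8,0],
  [1,0,0,-8,0],
])

```text
clock: 4.85
eef_pos: [428.9, -180.7, 116.2]
tool_rot: [3.14, 0.001, 1.609]
force: [-0.1, -0.5, -3.6]
width: 23.3
gripper_force: 59.0
```

play_rows([
  [1,-1,1,0,0],
  [1,-2,3.5,0,0],
  [1,-3,6,0,0],
  [1,-3,8.5,0,0],
  [1,-3,11,0,0],
  [1,-3,13.5,0,0],
  [1,-2.5,15.8,0,0],
  [1,-2,17.4,0,0],
  [1,-2,17.4,0,0],
  [1,-2,17.4,0,0],
])

```text
clock: 5.85
eef_pos: [601.8, -193.4, 114.1]
tool_rot: [-3.138, -0.0, 1.61]
force: [0.1, -0.2, -3.7]
width: 23.2
gripper_force: 59.3
```

```bash
cat >> h.py <<'E'
def toe(y0,y1):
    for cam in('scene','side'):
        im,W=cloud(cam); save(cam+'_now',im)
        h=cv2.cvtColor(im,cv2.COLOR_RGB2HSV).astype(int);H,S,V=[h[...,i] for i in range(3)]
        s=ctrl.read_state(); e=s['eef_pos']; q=W-e
        m=(S<60)&(abs(q[...,0])<35)&(q[...,1]>45)&(q[...,1]<270)&(q[...,2]>-15)&(q[...,2]<25)
        p=q[m]; 
        k=np.polyfit(p[:,1],p[:,0],1); k2=np.polyfit(p[:,1],p[:,2],1)
        print(cam,len(p),'TCP',e,'at260 dx',np.polyval(k,260),'slope deg',np.degrees(np.arctan(k)),'axis z',np.polyval(k2,[60,260]),'ymax',np.percentile(p[:,1],99.5),'zmin tip',W[(S<60)&(abs(q[...,0])<30)&(abs(q[...,1]-260)<10)&(q[...,2]>-50)][:,2].min())
E
python3 - <<'E'
from h import *
np.set_printoptions(precision=1,suppress=True)
toe(0,0); s=ctrl.read_state(); print(s['force'],s['width'],s['tool_rot'])
E
```

```text
scene 236 TCP [ 601.4 -194.   114.3] at260 dx -8.678091026118462 slope deg [-2.3 61.9] axis z [9.4 3.3] ymax 262.73539951149496 zmin tip 83.88544933235585
side 227 TCP [ 601.4 -194.3  114.6] at260 dx -10.20960669977311 slope deg [-2.3  2.6] axis z [7.4 3.3] ymax 264.35846520782076 zmin tip 87.30067292258775
[-0.6  0.4 -3.6] 23.553739447792562 [-3.1  0.   1.6]
```

play_rows([
  [1,0,0,1,0],
  [1,0,0,2,0],
  [1,0,0,2.8,0],
  [1,0,0,3,0],
  [1,0,0,3,0],
])

```text
clock: 6.45
eef_pos: [602.8, -193.6, 84.7]
tool_rot: [-3.14, -0.0, 1.61]
force: [-0.4, -1.0, -2.8]
width: 23.6
gripper_force: 59.3
```

play_rows([
  [1,1,0,0,0],
  [1,2.5,0,0,0],
  [1,4,0,0,0],
  [1,5.5,0.05,0,0],
  [1,7,0.05,0,0],
  [1,8.5,0.1,0,0],
  [1,9.7,0.1,0,0],
  [1,10.5,0.1,0,0],
  [1,10.5,0.1,0,0],
  [1,10.5,0.1,0,0],
])

```text
clock: 7.45
eef_pos: [600.1, -89.3, 85.4]
tool_rot: [-3.141, 0.001, 1.609]
force: [0.5, 0.1, -3.0]
width: 23.4
gripper_force: 59.3
```

```bash
python3 - <<'E'
from h import *
np.set_printoptions(precision=1,suppress=True)
toe(0,0); s=ctrl.read_state(); print(s['force'],s['torque'],s['width'],s['tool_rot'],s['eef_pos'])
a=cv2.imread('pics/scene_now.png')[215:315,265:400];b=cv2.imread('pics/side_now.png')[205:305,230:365]
cv2.imwrite('pics/b2.png',np.hstack([cv2.resize(x,(400,296),interpolation=cv2.INTER_CUBIC) for x in(a,b)]))
E
```

```text
scene 187 TCP [600.1 -89.9  85.3] at260 dx -7.8560952894352205 slope deg [-1.9 28.8] axis z [9.3 2.6] ymax 261.5589246413674 zmin tip 60.53089564674701
side 198 TCP [600.1 -90.   85.3] at260 dx -11.479851019599893 slope deg [-2.7 39.9] axis z [6.7 6. ] ymax 262.5308499001147 zmin tip 59.34721724217911
[-0.2  1.1 -2.9] [-0.  0.  0.] 23.098114579933117 [-3.1  0.   1.6] [600.1 -90.   85.3]
```

View pics/b2.png

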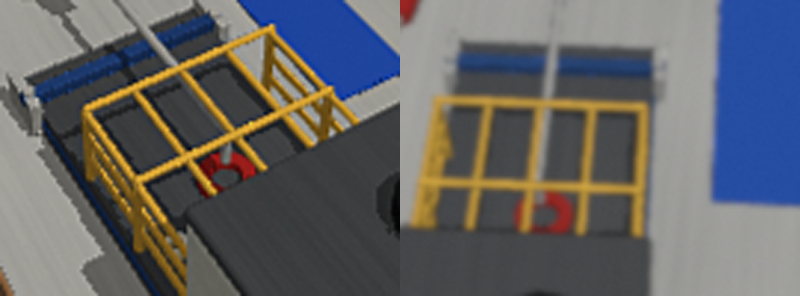

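The views show the bent end over the collar's ring under the guard, with the rod clear below the roof wires. I'll nudge it by +1.5 mm in y and -1 mm in x, then lower by feel.

play_rows([
  [1,0.15,-0.1,0.3,0],
  [1,0.15,-0.1,0.6,0],
  [1,0.15,-0.1,0.8,0],
  [1,0.15,-0.1,0.8,0],
  [1,0.15,-0.1,0.8,0],
])

```text
clock: 8.05
eef_pos: [599.0, -87.3, 77.3]
tool_rot: [-3.141, -0.0, 1.609]
force: [-0.1, 0.7, -3.5]
width: 23.3
gripper_force: 59.3
```

play_rows([
  [1,0,0,0.1,0],
  [1,0,0,0.1,0],
])

```text
clock: 8.25
eef_pos: [599.1, -87.2, 76.4]
tool_rot: [3.142, -0.0, 1.61]
force: [0.5, -0.0, -2.7]
width: 23.1
gripper_force: 59.3
```

```bash
python3 - <<'E'
from h import *
np.set_printoptions(precision=1,suppress=True)
W0={c:np.load(c+'.npy') for c in('scene','side')}
for cam in W0:
    e=np.array([428.5,-180.5,35.9]); im=cv2.imread(f'pics/{cam}.png'); S=cv2.cvtColor(im,cv2.COLOR_BGR2HSV)[...,1]
    q=W0[cam]-e
    m=(S<60)&(abs(q[...,0])<35)&(q[...,1]>45)&(q[...,1]<270)&(q[...,2]>-5)&(q[...,2]<25)
    p=q[m];print(cam,np.polyval(np.polyfit(p[:,1],p[:,2],1),[60,260]))
toe(0,0); 
E
```

```text
scene [8.4 6.4]
side [6.9 6.6]
scene 225 TCP [599.1 -87.2  76.4] at260 dx -8.404502403323335 slope deg [-2.  31.6] axis z [8.8 3.6] ymax 261.7372128735995 zmin tip 26.938896021752612
side 218 TCP [599.1 -87.2  76.5] at260 dx -10.787352752263619 slope deg [-2.4  9.3] axis z [7.4 4.2] ymax 262.18673292166704 zmin tip 26.760327468321407
```

play_rows([
  [1,0,0,0.05,0],
  [1,0,0,0.1,0],
])

```text
clock: 8.55
eef_pos: [599.1, -87.3, 75.4]
tool_rot: [3.142, -0.0, 1.609]
force: [0.8, -0.1, -3.9]
width: 23.4
gripper_force: 59.3
```

play_rows([
  [1,0,0,0.06,0],
  [1,0,0,0.06,0],
])

```text
clock: 8.75
eef_pos: [599.0, -87.3, 74.7]
tool_rot: [-3.141, 0.0, 1.609]
force: [0.5, -0.2, -2.8]
width: 23.0
gripper_force: 59.3
```

play_rows([
  [1,0,0,0.06,0],
  [1,0,0,0.06,0],
])

```text
clock: 8.95
eef_pos: [599.0, -87.3, 74.1]
tool_rot: [-3.141, -0.0, 1.609]
force: [0.5, -0.3, -3.4]
width: 23.7
gripper_force: 59.3
```

play_rows([
  [1,0,0,0.06,0],
  [1,0,0,0.06,0],
])

```text
clock: 9.15
eef_pos: [599.0, -87.3, 73.5]
tool_rot: [-3.141, -0.0, 1.609]
force: [-0.1, -0.4, -3.1]
width: 23.4
gripper_force: 59.3
```

play_rows([
  [1,0,0,0.06,0],
  [1,0,0,0.06,0],
])

```text
clock: 9.35
eef_pos: [599.0, -87.3, 72.9]
tool_rot: [-3.141, -0.0, 1.609]
force: [-1.1, -0.5, -3.1]
width: 23.1
gripper_force: 59.3
```

play_rows([
  [1,0,0,0.06,0],
  [1,0,0,0.06,0],
])

```text
clock: 9.55
eef_pos: [599.0, -87.2, 72.3]
tool_rot: [-3.141, -0.0, 1.61]
force: [0.5, 0.1, -2.1]
width: 23.4
gripper_force: 59.3
```

play_rows([
  [1,0,0,0.05,0],
  [1,0,0,0.05,0],
])

```text
clock: 9.75
eef_pos: [599.1, -87.2, 71.9]
tool_rot: [-3.142, -0.0, 1.61]
force: [0.2, -0.3, -3.8]
width: 23.5
gripper_force: 59.3
```

play_rows([
  [1,0,0,0.05,0],
  [1,0,0,0.05,0],
])

```text
clock: 9.95
eef_pos: [599.0, -87.3, 71.4]
tool_rot: [-3.142, 0.0, 1.61]
force: [-0.2, 0.5, -2.3]
width: 23.1
gripper_force: 59.3
```

play_rows([
  [1,0,0,0.06,0],
  [1,0,0,0.06,0],
])

```text
clock: 10.15
eef_pos: [599.0, -87.2, 70.7]
tool_rot: [-3.142, -0.0, 1.61]
force: [-0.2, 0.7, -2.7]
width: 23.5
gripper_force: 59.3
```

play_rows([
  [1,0,0,0.06,0],
  [1,0,0,0.06,0],
])

```text
clock: 10.35
eef_pos: [599.0, -87.3, 70.1]
tool_rot: [-3.141, 0.0, 1.609]
force: [0.7, 0.5, -3.3]
width: 23.7
gripper_force: 59.3
```

```bash
python3 - <<'E'
from h import *
np.set_printoptions(precision=1,suppress=True)
toe(0,0); s=ctrl.read_state(); print(s['force'],s['eef_pos'])
a=cv2.imread('pics/scene_now.png')[215:315,265:400];b=cv2.imread('pics/side_now.png')[205:305,230:365]
cv2.imwrite('pics/b3.png',np.hstack([cv2.resize(x,(400,296),interpolation=cv2.INTER_CUBIC) for x in(a,b)]))
E
```

```text
scene 248 TCP [599.1 -87.3  70.2] at260 dx -9.185693804776523 slope deg [-2.3 46.2] axis z [9.1 3.9] ymax 262.65008564206335 zmin tip 26.757532342216223
side 221 TCP [599.1 -87.3  70.2] at260 dx -10.50248059072763 slope deg [-2.3 -1.8] axis z [7.7 4.3] ymax 263.59140941800405 zmin tip 23.95434307166795
[ 0.7  0.  -3. ] [599.1 -87.3  70.2]
```

View pics/b3.png

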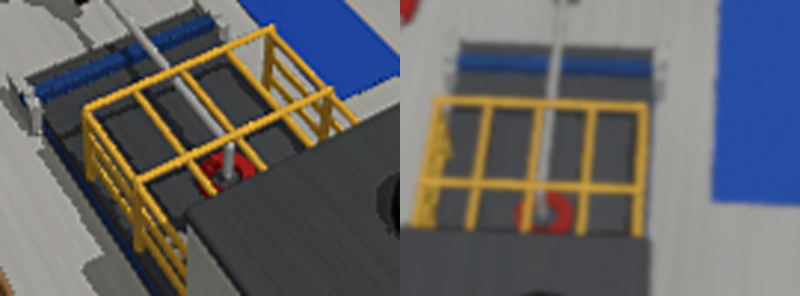

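Both views show the toe inside the red ring's hole. Next I'll feel for the bed.

play_rows([
  [1,0,0,0.1,0],
  [1,0,0,0.2,0],
  [1,0,0,0.25,0],
  [1,0,0,0.25,0],
])

```text
clock: 10.85
eef_pos: [599.0, -87.3, 67.5]
tool_rot: [-3.141, -0.0, 1.609]
force: [0.4, -0.1, -2.8]
width: 23.2
gripper_force: 59.3
```

play_rows([
  [1,0,0,0.06,0],
  [1,0,0,0.06,0],
])

```text
clock: 11.05
eef_pos: [599.0, -87.3, 67.1]
tool_rot: [-3.142, 0.0, 1.609]
force: [0.0, 0.2, -2.8]
width: 23.3
gripper_force: 59.3
```

play_rows([
  [1,0,0,0.06,0],
  [1,0,0,0.06,0],
])

```text
clock: 11.25
eef_pos: [599.0, -87.2, 66.4]
tool_rot: [-3.142, -0.0, 1.609]
force: [-0.1, 0.0, -3.5]
width: 23.8
gripper_force: 59.3
```

play_rows([
  [1,0,0,0.05,0],
  [1,0,0,0.05,0],
])

```text
clock: 11.45
eef_pos: [599.0, -87.3, 65.9]
tool_rot: [-3.141, 0.0, 1.609]
force: [-0.3, -0.3, -2.2]
width: 23.5
gripper_force: 59.3
```

play_rows([
  [1,0,0,0.05,0],
  [1,0,0,0.05,0],
])

```text
clock: 11.65
eef_pos: [599.0, -87.3, 65.5]
tool_rot: [-3.142, -0.0, 1.609]
force: [0.4, -0.4, -2.6]
width: 23.4
gripper_force: 59.3
```

play_rows([
  [1,0,0,0.05,0],
  [1,0,0,0.05,0],
])

```text
clock: 11.85
eef_pos: [599.1, -87.3, 65.0]
tool_rot: [3.142, -0.0, 1.609]
force: [-0.2, -0.6, -2.7]
width: 23.3
gripper_force: 59.3
```

play_rows([
  [1,0,0,0.05,0],
  [1,0,0,0.05,0],
])

```text
clock: 12.05
eef_pos: [599.0, -87.3, 64.5]
tool_rot: [-3.142, 0.0, 1.609]
force: [0.1, -0.2, -3.0]
width: 23.4
gripper_force: 59.3
```

play_rows([
  [1,0,0,0.05,0],
  [1,0,0,0.05,0],
])

```text
clock: 12.25
eef_pos: [599.0, -87.3, 63.9]
tool_rot: [-3.141, -0.0, 1.609]
force: [0.7, -0.1, -3.7]
width: 23.3
gripper_force: 59.3
```

play_rows([
  [1,0,0,0.05,0],
  [1,0,0,0.05,0],
])

```text
clock: 12.45
eef_pos: [599.1, -87.3, 63.5]
tool_rot: [-3.142, -0.0, 1.609]
force: [0.3, 0.4, -3.4]
width: 23.3
gripper_force: 59.3
```

play_rows([
  [1,0,0,0.05,0],
  [1,0,0,0.05,0],
])

```text
clock: 12.65
eef_pos: [599.1, -87.3, 63.0]
tool_rot: [-3.142, 0.0, 1.609]
force: [0.3, -0.5, -1.9]
width: 23.2
gripper_force: 59.3
```

play_rows([
  [1,0,0,0.05,0],
  [1,0,0,0.05,0],
])

```text
clock: 12.85
eef_pos: [599.1, -87.3, 62.5]
tool_rot: [-3.142, -0.0, 1.609]
force: [-0.1, 0.6, -2.9]
width: 23.4
gripper_force: 59.3
```

play_rows([
  [1,0,0,0.05,0],
  [1,0,0,0.05,0],
])

```text
clock: 13.05
eef_pos: [599.0, -87.3, 61.9]
tool_rot: [-3.141, 0.0, 1.609]
force: [0.0, 0.4, -2.5]
width: 23.2
gripper_force: 59.3
```

play_rows([
  [1,0,0,0.05,0],
  [1,0,0,0.05,0],
])

```text
clock: 13.25
eef_pos: [599.0, -87.2, 61.4]
tool_rot: [-3.142, -0.0, 1.61]
force: [-0.8, -0.2, -2.9]
width: 23.4
gripper_force: 59.3
```

play_rows([
  [1,0,0,0.05,0],
  [1,0,0,0.05,0],
])

```text
clock: 13.45
eef_pos: [599.0, -87.3, 60.9]
tool_rot: [-3.142, -0.0, 1.609]
force: [0.2, -0.2, -3.8]
width: 23.5
gripper_force: 59.3
```

play_rows([
  [1,0,0,0.05,0],
  [1,0,0,0.05,0],
])

```text
clock: 13.65
eef_pos: [599.1, -87.3, 60.5]
tool_rot: [3.141, 0.0, 1.609]
force: [-0.3, -0.0, -2.5]
width: 23.3
gripper_force: 59.3
```

play_rows([
  [1,0,0,0.05,0],
  [1,0,0,0.05,0],
])

```text
clock: 13.85
eef_pos: [599.1, -87.3, 60.1]
tool_rot: [3.141, 0.0, 1.609]
force: [-0.2, -0.2, -2.0]
width: 23.4
gripper_force: 59.3
```

play_rows([
  [1,0,0,0.05,0],
  [1,0,0,0.05,0],
])

```text
clock: 14.05
eef_pos: [599.1, -87.3, 59.6]
tool_rot: [3.141, 0.0, 1.609]
force: [-0.8, -0.7, -1.0]
width: 23.5
gripper_force: 59.4
```

play_rows([
  [1,0,0,0.02,0],
  [1,0,0,0.02,0],
])

```text
clock: 14.25
eef_pos: [599.2, -87.3, 59.4]
tool_rot: [3.141, 0.0, 1.609]
force: [-1.1, -0.2, -0.9]
width: 23.4
gripper_force: 59.4
```

play_rows([
  [1,0,0,0,0],
])

```text
clock: 14.35
eef_pos: [599.2, -87.3, 59.4]
tool_rot: [3.141, 0.0, 1.609]
force: [-0.4, -2.2, -0.7]
width: 23.4
gripper_force: 59.4
```

play_rows([
  [1,0,0,0,0],
])

```text
clock: 14.45
eef_pos: [599.1, -87.3, 59.4]
tool_rot: [3.141, 0.0, 1.609]
force: [1.3, -0.4, 0.2]
width: 23.4
gripper_force: 59.4
```

play_rows([
  [1,0,0,0.01,0],
  [1,0,0,0.01,0],
])

```text
clock: 14.65
eef_pos: [599.1, -87.3, 59.2]
tool_rot: [3.141, 0.0, 1.609]
force: [-0.2, -1.2, -0.4]
width: 23.5
gripper_force: 59.4
```

play_rows([
  [1,0,0,0,0],
])

```text
clock: 14.75
eef_pos: [599.1, -87.3, 59.2]
tool_rot: [3.141, 0.0, 1.609]
force: [0.5, -0.9, -1.1]
width: 23.5
gripper_force: 59.4
```

play_rows([
  [1,0,0,0,0],
])

```text
clock: 14.85
eef_pos: [599.1, -87.3, 59.2]
tool_rot: [3.142, 0.0, 1.609]
force: [-0.7, -1.1, -1.6]
width: 23.3
gripper_force: 59.4
```

play_rows([
  [1,0,0,0,0],
])

```text
clock: 14.95
eef_pos: [599.1, -87.3, 59.2]
tool_rot: [3.142, 0.0, 1.609]
force: [0.8, -1.8, -0.3]
width: 23.1
gripper_force: 59.5
```

play_rows([
  [1,0,0,0,0],
])

```text
clock: 15.05
eef_pos: [599.1, -87.3, 59.2]
tool_rot: [3.141, 0.0, 1.609]
force: [-0.3, -0.6, -0.3]
width: 23.5
gripper_force: 59.5
```

play_rows([
  [1,0,0,0,0],
])

```text
clock: 15.15
eef_pos: [599.1, -87.3, 59.2]
tool_rot: [3.142, 0.0, 1.609]
force: [-0.2, -1.9, -1.1]
width: 23.1
gripper_force: 59.5
```

play_rows([
  [1,0,0,0,0],
])

```text
clock: 15.25
eef_pos: [599.1, -87.3, 59.2]
tool_rot: [3.142, 0.0, 1.609]
force: [-0.2, -1.6, -1.6]
width: 23.2
gripper_force: 59.5
```

play_rows([
  [1,0,0,0.02,0],
  [1,0,0,0.02,0],
])

```text
clock: 15.45
eef_pos: [599.1, -87.3, 59.0]
tool_rot: [3.141, 0.0, 1.609]
force: [0.2, -1.2, -0.3]
width: 23.6
gripper_force: 59.5
```

play_rows([
  [1,0,0,0,0],
])

```text
clock: 15.55
eef_pos: [599.1, -87.3, 59.0]
tool_rot: [3.142, 0.0, 1.609]
force: [0.1, -1.4, -0.3]
width: 23.5
gripper_force: 59.5
```

play_rows([
  [1,0,0,0,0],
])

```text
clock: 15.65
eef_pos: [599.1, -87.3, 59.0]
tool_rot: [3.141, 0.0, 1.609]
force: [0.1, -1.8, 0.1]
width: 23.4
gripper_force: 59.5
```

play_rows([
  [1,0,0,0,0],
])

```text
clock: 15.75
eef_pos: [599.1, -87.3, 59.0]
tool_rot: [3.142, 0.0, 1.609]
force: [-0.3, -2.0, -0.6]
width: 23.4
gripper_force: 59.5
```

play_rows([
  [1,0,0,0,0],
])

```text
clock: 15.85
eef_pos: [599.1, -87.3, 59.0]
tool_rot: [3.141, 0.0, 1.609]
force: [0.8, -2.2, 0.1]
width: 23.4
gripper_force: 59.5
```

```bash
python3 - <<'E'
from cell import ctrl
s=ctrl.read_state(); print(s['torque'],s['force'])
E
```

```text
[0.25473939 0.00432087 0.04144712] [ 0.80926465 -2.15056367  0.06094022]
```

play_rows([
  [1,0,0,0.01,0],
  [1,0,0,0.01,0],
])

```text
clock: 16.05
eef_pos: [599.1, -87.3, 58.9]
tool_rot: [3.142, 0.0, 1.609]
force: [0.3, -1.9, -0.3]
width: 23.2
gripper_force: 59.5
```

play_rows([
  [1,0,0,0,0],
  [1,0,0,0,0],
])

```text
clock: 16.25
eef_pos: [599.1, -87.3, 58.9]
tool_rot: [3.141, -0.0, 1.609]
force: [-0.2, -2.4, -0.4]
width: 23.7
gripper_force: 59.5
```

play_rows([
  [1,0,0,0,0],
  [1,0,0,0,0],
])

```text
clock: 16.45
eef_pos: [599.1, -87.3, 58.9]
tool_rot: [3.142, 0.0, 1.609]
force: [-0.5, -1.5, -0.3]
width: 23.2
gripper_force: 59.5
```

play_rows([
  [1,0,0,0,0],
  [1,0,0,0,0],
])

```text
clock: 16.65
eef_pos: [599.1, -87.3, 58.9]
tool_rot: [3.141, 0.0, 1.609]
force: [-0.3, -1.9, -0.3]
width: 23.1
gripper_force: 59.5
```

play_rows([
  [1,0,0,0,0],
  [1,0,0,0,0],
])

```text
clock: 16.85
eef_pos: [599.1, -87.3, 58.9]
tool_rot: [3.142, 0.0, 1.61]
force: [-0.3, -1.3, 0.2]
width: 23.2
gripper_force: 59.5
```

play_rows([
  [1,0,0,0.015,0],
  [1,0,0,0.015,0],
])

```text
clock: 17.05
eef_pos: [599.1, -87.3, 58.8]
tool_rot: [3.142, 0.0, 1.609]
force: [0.2, -2.3, -0.5]
width: 23.3
gripper_force: 59.5
```

play_rows([
  [1,0,0,0,0],
  [1,0,0,0,0],
])

```text
clock: 17.25
eef_pos: [599.1, -87.3, 58.8]
tool_rot: [3.142, 0.0, 1.609]
force: [0.6, -2.3, -0.1]
width: 23.5
gripper_force: 59.5
```

play_rows([
  [1,0,0,0,0],
  [1,0,0,0,0],
])

```text
clock: 17.45
eef_pos: [599.1, -87.3, 58.8]
tool_rot: [3.142, 0.0, 1.609]
force: [-0.5, -2.1, -0.2]
width: 22.8
gripper_force: 59.5
```

play_rows([
  [1,0,0,0,0],
  [1,0,0,0,0],
])

```text
clock: 17.65
eef_pos: [599.1, -87.3, 58.8]
tool_rot: [3.141, 0.0, 1.609]
force: [0.0, -1.9, -0.6]
width: 23.8
gripper_force: 59.5
```

play_rows([
  [1,0,0,0,0],
  [1,0,0,0,0],
])

```text
clock: 17.85
eef_pos: [599.1, -87.3, 58.8]
tool_rot: [3.142, -0.0, 1.61]
force: [-0.4, -1.7, -0.2]
width: 23.2
gripper_force: 59.5
```

play_rows([
  [1,0,0,0.03,0],
  [1,0,0,0.03,0],
])

```text
clock: 18.05
eef_pos: [599.1, -87.3, 58.4]
tool_rot: [3.142, -0.0, 1.609]
force: [-0.4, -2.1, 0.8]
width: 23.5
gripper_force: 59.6
```

play_rows([
  [1,0,0,0,0],
  [1,0,0,0,0],
])

```text
clock: 18.25
eef_pos: [599.1, -87.3, 58.5]
tool_rot: [3.141, -0.0, 1.609]
force: [0.6, -1.2, 0.2]
width: 23.2
gripper_force: 59.6
```

play_rows([
  [1,0,0,0,0],
  [1,0,0,0,0],
])

```text
clock: 18.45
eef_pos: [599.1, -87.3, 58.5]
tool_rot: [3.141, -0.0, 1.61]
force: [0.9, -1.4, -0.3]
width: 23.2
gripper_force: 59.6
```

play_rows([
  [1,0,0,0,0],
  [1,0,0,0,0],
])

```text
clock: 18.65
eef_pos: [599.1, -87.2, 58.5]
tool_rot: [3.142, -0.0, 1.61]
force: [-0.7, -2.1, 0.2]
width: 23.3
gripper_force: 59.6
```

```bash
python3 - <<'E'
from cell import ctrl
s=ctrl.read_state(); print(s['torque'],s['force'])
E
```

```text
[ 0.32326183  0.0324631  -0.00635797] [-0.72781369 -2.11318471  0.19635732]
```

The toe rested on the bed at about 3.1 N. I'll ease off 3 mm and start drawing.

play_rows([
  [1,0,0,-0.1,0],
  [1,0,0,-0.2,0],
  [1,0,0,-0.3,0],
  [1,0,0,-0.3,0],
])

```text
clock: 19.05
eef_pos: [598.8, -86.9, 61.3]
tool_rot: [-3.141, -0.0, 1.61]
force: [-0.3, -0.4, -3.4]
width: 23.7
gripper_force: 59.3
```

play_rows([
  [1,-0.15,0,0,0],
  [1,-0.3,0,0,0],
  [1,-0.45,0,0,0],
  [1,-0.6,0,0,0],
  [1,-0.75,0,0,0],
  [1,-0.9,0,0,0],
  [1,-1.05,0,0,0],
  [1,-1.2,0,0,0],
  [1,-1.35,0,0,0],
  [1,-1.5,0,0,0],
])

```text
clock: 20.05
eef_pos: [599.7, -102.3, 61.5]
tool_rot: [3.142, -0.0, 1.61]
force: [0.3, 0.1, -3.3]
width: 23.1
gripper_force: 59.3
```

play_rows([
  [1,-0.15,0,0,0],
  [1,-0.3,0,0,0],
  [1,-0.45,0,0,0],
  [1,-0.6,0,0,0],
  [1,-0.75,0,0,0],
  [1,-0.9,0,0,0],
  [1,-1.05,0,0,0],
  [1,-1.2,0,0,0],
  [1,-1.35,0,0,0],
  [1,-1.5,0,0,0],
])

```text
clock: 21.05
eef_pos: [600.2, -117.3, 61.5]
tool_rot: [3.142, -0.0, 1.61]
force: [-0.3, 0.3, -2.1]
width: 23.2
gripper_force: 59.3
```

```bash
python3 - <<'E'
from h import *
toe(0,0); s=ctrl.read_state(); print(s['force'],s['torque'],s['eef_pos'])
a=cv2.imread('pics/scene_now.png')[215:315,265:400];b=cv2.imread('pics/side_now.png')[205:305,230:365]
cv2.imwrite('pics/b4.png',np.hstack([cv2.resize(x,(400,296),interpolation=cv2.INTER_CUBIC) for x in(a,b)]))
E
```

```text
scene 232 TCP [ 600.21377853 -117.77401137   61.44269468] at260 dx -8.976912001312865 slope deg [-2.20718507 46.23136196] axis z [8.52540178 5.53721823] ymax 262.05872514917826 zmin tip 26.764320930442068
side 226 TCP [ 600.19153621 -117.6644851    61.43470392] at260 dx -10.16488670985847 slope deg [-2.2377     -0.30711369] axis z [7.28337134 4.96592535] ymax 262.24953089379085 zmin tip 26.159125685411027
[-0.01697667  0.21817646 -2.73492771] [-0.07261403 -0.03985412  0.00198964] [ 600.19153621 -117.6644851    61.43470392]
```

View pics/b4.png

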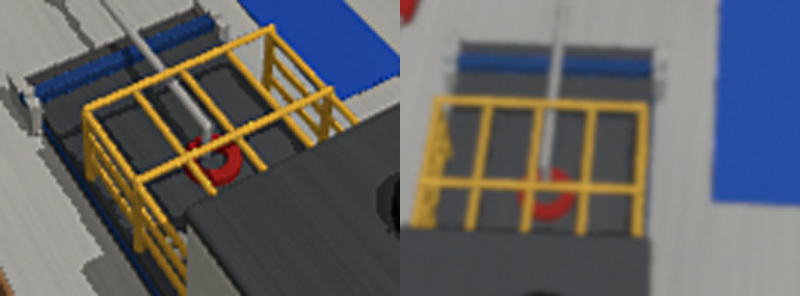

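The ring moved with the hook by about 20 mm. I'll keep drawing.

play_rows([
  [1,-0.15,0,0,0],
  [1,-0.3,0,0,0],
  [1,-0.45,0,0,0],
  [1,-0.6,0,0,0],
  [1,-0.75,0,0,0],
  [1,-0.9,0,0,0],
  [1,-1.05,0,0,0],
  [1,-1.2,0,0,0],
  [1,-1.35,0,0,0],
  [1,-1.5,0,0,0],
])

```text
clock: 22.15
eef_pos: [600.8, -132.3, 61.5]
tool_rot: [3.142, -0.0, 1.609]
force: [0.1, 0.8, -2.8]
width: 23.4
gripper_force: 59.3
```

play_rows([
  [1,-0.15,0,0,0],
  [1,-0.3,0,0,0],
  [1,-0.45,0,0,0],
  [1,-0.6,0,0,0],
  [1,-0.75,0,0,0],
  [1,-0.9,0,0,0],
  [1,-1.05,0,0,0],
  [1,-1.2,0,0,0],
  [1,-1.35,0,0,0],
  [1,-1.5,0,0,0],
])

```text
clock: 23.15
eef_pos: [601.4, -147.3, 61.5]
tool_rot: [3.142, -0.0, 1.609]
force: [-0.0, 0.2, -2.5]
width: 23.3
gripper_force: 59.3
```

play_rows([
  [1,-0.15,0,0,0],
  [1,-0.3,0,0,0],
  [1,-0.45,0,0,0],
  [1,-0.6,0,0,0],
  [1,-0.75,0,0,0],
  [1,-0.9,0,0,0],
  [1,-1.05,0,0,0],
  [1,-1.2,0,0,0],
  [1,-1.35,0,0,0],
  [1,-1.5,0,0,0],
])

```text
clock: 24.15
eef_pos: [602.0, -162.3, 61.5]
tool_rot: [3.142, 0.0, 1.61]
force: [0.0, 1.2, -3.1]
width: 23.6
gripper_force: 59.3
```

play_rows([
  [1,-0.15,0,0,0],
  [1,-0.3,0,0,0],
  [1,-0.45,0,0,0],
  [1,-0.6,0,0,0],
  [1,-0.75,0,0,0],
  [1,-0.9,0,0,0],
  [1,-1.05,0,0,0],
  [1,-1.2,0,0,0],
  [1,-1.35,0,0,0],
  [1,-1.5,0,0,0],
])

```text
clock: 25.15
eef_pos: [602.6, -177.3, 61.5]
tool_rot: [3.142, -0.0, 1.609]
force: [0.3, 1.2, -3.0]
width: 23.3
gripper_force: 59.3
```

play_rows([
  [1,-0.15,0,0,0],
  [1,-0.3,0,0,0],
  [1,-0.45,0,0,0],
  [1,-0.6,0,0,0],
  [1,-0.75,0,0,0],
  [1,-0.9,0,0,0],
  [1,-1.05,0,0,0],
  [1,-1.2,0,0,0],
  [1,-1.35,0,0,0],
  [1,-1.5,0,0,0],
])

```text
clock: 26.15
eef_pos: [603.2, -192.3, 61.5]
tool_rot: [3.142, -0.0, 1.609]
force: [-0.1, 0.6, -2.3]
width: 23.5
gripper_force: 59.3
```

```bash
cat > ring.py <<'E'
from h import *
for cam in('scene','side'):
    im,W=cloud(cam); save(cam+'_now',im); h=cv2.cvtColor(im,cv2.COLOR_RGB2HSV).astype(int)
    H,S,V=h[...,0],h[...,1],h[...,2]; X,Y,Z=W[...,0],W[...,1],W[...,2]
    near=(X>540)&(X<660)&(Y>10)&(Y<200)&(Z<60)
    rd=((H<6)|(H>174))&(S>150)&near; bed=near&(S<90)&(V<120)
    c=ctrl.calibration(cam);f=200/np.tan(np.radians(c['vfov'])/2);E=np.array(c['extrinsics'])
    v,u=np.nonzero(rd|bed); ray=np.stack([(u-c['cx'])/f,(v-c['cy'])/f,np.ones(len(u))],-1)@E[:3,:3].T
    P=E[:3,3]+ray*((38-E[2,3])/ray[:,2])[:,None]; lab=rd[v,u]; m=np.median(P[lab],0)
    print(cam,min((int(np.sum(((np.hypot(P[:,0]-x,P[:,1]-y)<23)&(np.hypot(P[:,0]-x,P[:,1]-y)>12))!=lab)),x,y) for x in m[0]+np.arange(-12,13) for y in m[1]+np.arange(-12,13)))
    bl=(H>100)&(H<130)&(S>120)&(X>520)&(X<680)&(Y>0)&(Y<60)&(Z>37)
    p=W[bl]; k=np.polyfit(p[:,0],p[:,1],1); r=p[:,1]-np.polyval(k,p[:,0]); print('lip inner y at x=602:',np.polyval(k,602)+np.percentile(r,[90,97]))
s=ctrl.read_state(); print(s['force'],s['eef_pos'])
E
python3 ring.py
```

```text
scene (33, np.float64(591.603562517824), np.float64(76.03520648955009))
lip inner y at x=602: [26.31488402 27.02988135]
side (5, np.float64(592.4418380470743), np.float64(75.6402026431141))
lip inner y at x=602: [27.45062986 28.40882207]
[ 0.96236473  0.3078339  -2.5095054 ] [ 603.09623291 -192.62330417   61.45171147]
```

play_rows([
  [1,-0.15,0,0,0],
  [1,-0.3,0,0,0],
  [1,-0.45,0,0,0],
  [1,-0.6,0,0,0],
  [1,-0.75,0,0,0],
  [1,-0.9,0,0,0],
  [1,-1.05,0,0,0],
  [1,-1.2,0,0,0],
  [1,-1.35,0,0,0],
  [1,-1.5,0,0,0],
])

```text
clock: 27.25
eef_pos: [603.7, -207.3, 61.4]
tool_rot: [3.142, -0.0, 1.609]
force: [0.2, 1.2, -3.9]
width: 23.6
gripper_force: 59.3
```

play_rows([
  [1,-0.15,0,0,0],
  [1,-0.3,0,0,0],
  [1,-0.4,0,0,0],
  [1,-0.4,0,0,0],
])

```text
clock: 27.65
eef_pos: [603.8, -211.5, 61.4]
tool_rot: [3.142, 0.0, 1.609]
force: [-0.2, -0.3, -2.9]
width: 23.6
gripper_force: 59.3
```

```bash
python3 ring.py
```

```text
scene (31, np.float64(591.9978687833251), np.float64(54.53426615271809))
lip inner y at x=602: [26.0880295  26.90165869]
side (8, np.float64(593.2525333971535), np.float64(59.32607930048516))
lip inner y at x=602: [27.76612953 28.77174089]
[ 0.40610642 -0.47370876 -2.23315071] [ 603.82271695 -211.31235135   61.44859621]
```

play_rows([
  [1,-0.05,0,0,0],
  [1,-0.1,0,0,0],
  [1,-0.1,0,0,0],
])

```text
clock: 28.05
eef_pos: [603.9, -212.1, 61.5]
tool_rot: [-3.142, -0.0, 1.609]
force: [-0.0, 0.7, -3.7]
width: 23.4
gripper_force: 59.3
```

play_rows([
  [1,-0.03,0,0,0],
  [1,-0.05,0,0,0],
  [1,-0.05,0,0,0],
])

```text
clock: 28.35
eef_pos: [603.9, -212.6, 61.4]
tool_rot: [-3.142, -0.0, 1.61]
force: [-0.5, 0.3, -3.2]
width: 23.5
gripper_force: 59.3
```

play_rows([
  [1,-0.03,0,0,0],
  [1,-0.05,0,0,0],
  [1,-0.05,0,0,0],
])

```text
clock: 28.65
eef_pos: [603.9, -213.2, 61.4]
tool_rot: [3.142, 0.0, 1.609]
force: [0.7, 0.3, -3.3]
width: 23.2
gripper_force: 59.3
```

play_rows([
  [1,-0.03,0,0,0],
  [1,-0.05,0,0,0],
])

```text
clock: 28.85
eef_pos: [604.0, -213.7, 61.5]
tool_rot: [3.142, 0.0, 1.609]
force: [0.3, 0.0, -3.1]
width: 23.3
gripper_force: 59.3
```

play_rows([
  [1,-0.03,0,0,0],
  [1,-0.05,0,0,0],
])

```text
clock: 29.05
eef_pos: [604.0, -214.2, 61.5]
tool_rot: [3.142, 0.0, 1.609]
force: [0.5, 0.4, -2.2]
width: 23.4
gripper_force: 59.3
```

play_rows([
  [1,-0.03,0,0,0],
  [1,-0.05,0,0,0],
])

```text
clock: 29.25
eef_pos: [604.0, -214.7, 61.5]
tool_rot: [3.142, -0.0, 1.609]
force: [-0.4, 1.0, -2.1]
width: 23.3
gripper_force: 59.3
```

play_rows([
  [1,-0.03,0,0,0],
  [1,-0.05,0,0,0],
])

```text
clock: 29.45
eef_pos: [604.0, -215.2, 61.5]
tool_rot: [-3.142, 0.0, 1.609]
force: [-0.2, 0.6, -3.0]
width: 23.2
gripper_force: 59.3
```

play_rows([
  [1,-0.03,0,0,0],
  [1,-0.05,0,0,0],
])

```text
clock: 29.65
eef_pos: [604.1, -215.7, 61.5]
tool_rot: [3.142, -0.0, 1.61]
force: [-0.0, 0.1, -3.0]
width: 23.5
gripper_force: 59.3
```

play_rows([
  [1,-0.03,0,0,0],
  [1,-0.04,0,0,0],
])

```text
clock: 29.85
eef_pos: [604.1, -216.1, 61.5]
tool_rot: [3.142, 0.0, 1.609]
force: [0.3, -0.2, -3.0]
width: 23.5
gripper_force: 59.3
```

play_rows([
  [1,-0.02,0,0,0],
  [1,-0.04,0,0,0],
])

```text
clock: 30.05
eef_pos: [604.1, -216.5, 61.5]
tool_rot: [3.142, 0.0, 1.609]
force: [-0.7, 0.8, -2.8]
width: 23.4
gripper_force: 59.3
```

play_rows([
  [1,-0.02,0,0,0],
  [1,-0.04,0,0,0],
])

```text
clock: 30.25
eef_pos: [604.1, -216.9, 61.5]
tool_rot: [3.142, 0.0, 1.609]
force: [-0.3, 1.2, -3.5]
width: 23.4
gripper_force: 59.3
```

play_rows([
  [1,-0.02,0,0,0],
  [1,-0.04,0,0,0],
])

```text
clock: 30.45
eef_pos: [604.1, -217.3, 61.5]
tool_rot: [3.142, 0.0, 1.609]
force: [0.0, 1.2, -3.5]
width: 23.2
gripper_force: 59.3
```

play_rows([
  [1,-0.02,0,0,0],
  [1,-0.04,0,0,0],
])

```text
clock: 30.65
eef_pos: [604.1, -217.4, 61.4]
tool_rot: [-3.142, -0.0, 1.61]
force: [0.3, 1.4, -4.1]
width: 23.2
gripper_force: 59.3
```

play_rows([
  [1,-0.01,0,0,0],
  [1,-0.02,0,0,0],
])

```text
clock: 30.85
eef_pos: [604.2, -217.5, 61.4]
tool_rot: [3.142, -0.0, 1.61]
force: [-0.2, 1.5, -2.2]
width: 23.6
gripper_force: 59.3
```

play_rows([
  [1,0,0,0,0],
])

```text
clock: 30.95
eef_pos: [604.2, -217.5, 61.4]
tool_rot: [3.142, -0.0, 1.61]
force: [0.3, 1.8, -3.6]
width: 23.4
gripper_force: 59.3
```

play_rows([
  [1,0,0,0,0],
])

```text
clock: 31.05
eef_pos: [604.1, -217.6, 61.4]
tool_rot: [-3.142, -0.0, 1.61]
force: [0.3, 1.8, -1.3]
width: 23.6
gripper_force: 59.3
```

play_rows([
  [1,-0.02,0,0,0],
  [1,-0.03,0,0,0],
])

```text
clock: 31.25
eef_pos: [604.0, -217.8, 61.4]
tool_rot: [-3.141, -0.0, 1.61]
force: [-0.2, 2.2, -2.4]
width: 23.1
gripper_force: 59.2
```

play_rows([
  [1,0,0,0,0],
])

```text
clock: 31.35
eef_pos: [604.0, -217.8, 61.4]
tool_rot: [-3.141, -0.0, 1.61]
force: [-0.2, 2.1, -2.6]
width: 23.6
gripper_force: 59.2
```

play_rows([
  [1,0,0,0,0],
])

```text
clock: 31.45
eef_pos: [604.0, -217.8, 61.4]
tool_rot: [-3.141, -0.0, 1.61]
force: [-0.2, 2.7, -3.3]
width: 23.4
gripper_force: 59.2
```

play_rows([
  [1,-0.02,0,0,0],
  [1,-0.05,0,0,0],
])

```text
clock: 31.65
eef_pos: [604.0, -218.0, 61.3]
tool_rot: [-3.141, -0.001, 1.61]
force: [-0.5, 4.0, -3.9]
width: 23.4
gripper_force: 59.2
```

play_rows([
  [1,0,0,0,0],
])

```text
clock: 31.75
eef_pos: [604.0, -218.0, 61.3]
tool_rot: [-3.141, -0.001, 1.61]
force: [-1.2, 4.1, -4.3]
width: 23.2
gripper_force: 59.2
```

play_rows([
  [1,0,0,0,0],
])

```text
clock: 31.85
eef_pos: [604.0, -218.0, 61.3]
tool_rot: [-3.141, -0.001, 1.61]
force: [-1.2, 4.7, -3.3]
width: 23.4
gripper_force: 59.2
```

play_rows([
  [1,-0.02,0,0,0],
  [1,-0.02,0,0,0],
])

```text
clock: 32.05
eef_pos: [604.1, -218.0, 61.3]
tool_rot: [-3.141, -0.001, 1.61]
force: [-1.4, 5.8, -2.9]
width: 23.3
gripper_force: 59.2
```

play_rows([
  [1,0,0,0,0],
])

```text
clock: 32.15
eef_pos: [604.1, -218.0, 61.3]
tool_rot: [-3.141, -0.001, 1.61]
force: [-1.5, 5.7, -2.8]
width: 23.4
gripper_force: 59.2
```

play_rows([
  [1,0,0,0,0],
])

```text
clock: 32.25
eef_pos: [604.0, -218.0, 61.3]
tool_rot: [-3.141, -0.001, 1.61]
force: [-0.7, 5.1, -3.8]
width: 23.5
gripper_force: 59.2
```

play_rows([
  [1,0,0,0,0],
])

```text
clock: 32.35
eef_pos: [604.0, -218.0, 61.3]
tool_rot: [-3.141, -0.001, 1.61]
force: [-1.3, 4.5, -3.5]
width: 23.6
gripper_force: 59.2
```

play_rows([
  [1,0,0,0,0],
])

```text
clock: 32.45
eef_pos: [604.1, -218.1, 61.4]
tool_rot: [-3.141, -0.001, 1.61]
force: [-1.1, 6.0, -3.3]
width: 23.3
gripper_force: 59.2
```

The collar bears on the lip at about 5.4 N. I'll hold a little longer, back off and lift out.

play_rows([
  [1,0,0,0,0],
  [1,0,0,0,0],
  [1,0,0,0,0],
])

```text
clock: 32.75
eef_pos: [604.1, -218.0, 61.3]
tool_rot: [-3.141, -0.001, 1.61]
force: [-1.3, 5.8, -3.3]
width: 23.3
gripper_force: 59.2
```

play_rows([
  [1,0.1,0,0,0],
  [1,0.25,0,0,0],
  [1,0.45,0,0,0],
  [1,0.65,0,0,0],
  [1,0.8,0,0,0],
  [1,0.8,0,0,0],
  [1,0.8,0,0,0],
])

```text
clock: 33.45
eef_pos: [603.9, -211.0, 61.5]
tool_rot: [3.141, 0.0, 1.609]
force: [0.0, 0.1, -3.5]
width: 23.5
gripper_force: 59.3
```

```bash
python3 ring.py; python3 - <<'E'
from h import *
a=cv2.imread('pics/scene_now.png')[195:295,255:390];b=cv2.imread('pics/side_now.png')[195:295,230:365]
cv2.imwrite('pics/b5.png',np.hstack([cv2.resize(x,(400,296),interpolation=cv2.INTER_CUBIC) for x in(a,b)]))
E
```

```text
scene (32, np.float64(591.5981668100142), np.float64(50.609288378349845))
lip inner y at x=602: [26.32890749 26.97939956]
side (6, np.float64(592.4571279135495), np.float64(50.917530512505095))
lip inner y at x=602: [27.48382657 28.76164468]
[-0.13342572 -0.12093937 -2.40309447] [ 603.87520562 -211.07578936   61.465842  ]
```

View pics/b5.png

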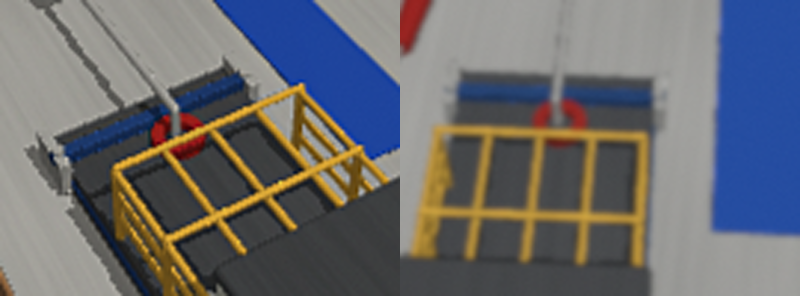

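The collar lies against the lip with the toe centred in its hole. I'll lift out and carry the rod back over the mat.

play_rows([
  [1,0,0,-0.2,0],
  [1,0,0,-0.5,0],
  [1,0,0,-1,0],
  [1,0,0,-1.6,0],
  [1,0,0,-2.4,0],
  [1,0,0,-3.4,0],
  [1,0,0,-4.5,0],
  [1,0,0,-5.5,0],
  [1,0,0,-6,0],
  [1,0,0,-6,0],
])

```text
clock: 34.55
eef_pos: [604.5, -211.1, 122.7]
tool_rot: [3.14, 0.001, 1.609]
force: [0.8, -0.8, -3.2]
width: 23.3
gripper_force: 59.3
```

play_rows([
  [1,0,-1,0,0],
  [1,0,-3.5,0,0],
  [1,0,-6,0,0],
  [1,0.5,-8.5,0,0],
  [1,1,-11,0,0],
  [1,2,-13.5,0,0],
  [1,3,-16,0,0],
  [1,3.7,-17.4,0,0],
  [1,3.7,-17.4,0,0],
  [1,3.7,-17.4,0,0],
])

```text
clock: 35.55
eef_pos: [428.9, -180.9, 121.5]
tool_rot: [3.141, 0.0, 1.609]
force: [0.8, 0.4, -2.9]
width: 23.0
gripper_force: 59.5
```

```bash
python3 ring.py; python3 -c "
from h import *
toe(0,0); rel([428.5,-180.5,46],92.2)"
```

```text
scene (34, np.float64(592.0772591152768), np.float64(50.95638143265654))
lip inner y at x=602: [26.61433446 27.72023075]
side (6, np.float64(590.5630266943733), np.float64(50.94319407658293))
lip inner y at x=602: [27.17131393 28.45716836]
[ 0.33643275 -0.20716304 -2.6596113 ] [ 429.87427658 -181.06588865  121.52697116]
scene 221 TCP [ 429.76596172 -181.04493291  121.46049717] at260 dx -8.384551797779507 slope deg [-2.31769593 64.93899442] axis z [8.5392745  4.21696563] ymax 261.97646415634324 zmin tip 92.09005638562894
side 187 TCP [ 429.57113898 -180.9499044   121.40906558] at260 dx -9.738074421380604 slope deg [-2.61383021 64.86463804] axis z [7.49673007 4.8558648 ] ymax 263.20055869758596 zmin tip 97.2980526505072
rel [ 0.05 -0.11  7.54] spin -0.000808585815633478
```

play_rows([
  [1,0.05,-0.1,1,0],
  [1,0.05,-0.1,2.5,0],
  [1,0.05,-0.1,4,0],
  [1,0.05,-0.1,5.5,0],
  [1,0.05,-0.1,6.8,0],
  [1,0.05,-0.1,7.6,0],
  [1,0.05,-0.1,8,0],
  [1,0.05,-0.1,8.1,0],
  [1,0.05,-0.1,8.1,0],
  [1,0.05,-0.1,8.1,0],
])

```text
clock: 36.75
eef_pos: [427.9, -180.3, 40.9]
tool_rot: [3.141, 0.0, 1.609]
force: [-0.3, -0.0, -2.6]
width: 23.3
gripper_force: 59.5
```

play_rows([
  [1,0,0,0.06,0],
  [1,0,0,0.06,0],
])

```text
clock: 36.95
eef_pos: [427.7, -180.3, 40.1]
tool_rot: [3.141, 0.0, 1.609]
force: [0.0, 0.6, -3.1]
width: 23.3
gripper_force: 59.5
```

play_rows([
  [1,0,0,0.06,0],
  [1,0,0,0.06,0],
])

```text
clock: 37.15
eef_pos: [427.6, -180.2, 39.3]
tool_rot: [3.141, 0.0, 1.609]
force: [-0.6, -0.0, -2.4]
width: 23.2
gripper_force: 59.5
```

play_rows([
  [1,0,0,0.06,0],
  [1,0,0,0.06,0],
])

```text
clock: 37.35
eef_pos: [427.5, -180.1, 38.6]
tool_rot: [-3.142, -0.0, 1.609]
force: [-0.9, 0.7, -2.3]
width: 23.3
gripper_force: 59.5
```

play_rows([
  [1,0,0,0.05,0],
  [1,0,0,0.05,0],
])

```text
clock: 37.55
eef_pos: [427.5, -180.2, 38.1]
tool_rot: [-3.141, -0.0, 1.61]
force: [0.8, 0.3, -3.0]
width: 23.1
gripper_force: 59.5
```

play_rows([
  [1,0,0,0.05,0],
  [1,0,0,0.05,0],
])

```text
clock: 37.75
eef_pos: [427.5, -180.2, 37.6]
tool_rot: [-3.142, -0.0, 1.609]
force: [0.1, -0.2, -2.7]
width: 23.3
gripper_force: 59.5
```

play_rows([
  [1,0,0,0.04,0],
  [1,0,0,0.04,0],
])

```text
clock: 37.95
eef_pos: [427.5, -180.1, 37.2]
tool_rot: [-3.142, -0.0, 1.609]
force: [-0.6, 1.0, -2.9]
width: 23.5
gripper_force: 59.5
```

play_rows([
  [1,0,0,0.04,0],
  [1,0,0,0.04,0],
])

```text
clock: 38.15
eef_pos: [427.5, -180.2, 36.8]
tool_rot: [3.142, -0.0, 1.609]
force: [0.4, -0.8, -2.2]
width: 23.3
gripper_force: 59.5
```

play_rows([
  [1,0,0,0.04,0],
  [1,0,0,0.04,0],
])

```text
clock: 38.35
eef_pos: [427.5, -180.2, 36.4]
tool_rot: [-3.142, -0.0, 1.609]
force: [0.3, -0.7, -2.4]
width: 23.2
gripper_force: 59.5
```

play_rows([
  [1,0,0,0.03,0],
  [1,0,0,0.03,0],
])

```text
clock: 38.55
eef_pos: [427.5, -180.1, 36.1]
tool_rot: [-3.142, -0.0, 1.609]
force: [0.2, 0.7, -3.7]
width: 23.0
gripper_force: 59.5
```

play_rows([
  [1,0,0,0.03,0],
  [1,0,0,0.03,0],
])

```text
clock: 38.75
eef_pos: [427.6, -180.2, 35.9]
tool_rot: [3.141, 0.0, 1.61]
force: [-0.3, 0.6, -2.8]
width: 23.2
gripper_force: 59.7
```

play_rows([
  [1,0,0,0.03,0],
  [1,0,0,0.03,0],
])

```text
clock: 38.95
eef_pos: [427.6, -180.2, 35.9]
tool_rot: [3.141, 0.0, 1.61]
force: [-0.3, 0.1, 4.7]
width: 23.3
gripper_force: 60.5
```

play_rows([
  [1,0,0,0.03,0],
  [1,0,0,0.03,0],
])

```text
clock: 39.15
eef_pos: [427.6, -180.2, 35.9]
tool_rot: [3.141, 0.001, 1.61]
force: [-1.8, 0.9, 9.1]
width: 23.5
gripper_force: 61.2
```

play_rows([
  [1,0,0,-0.03,0],
  [1,0,0,-0.04,0],
])

```text
clock: 39.35
eef_pos: [427.5, -180.2, 35.9]
tool_rot: [3.141, 0.0, 1.61]
force: [-1.3, -0.3, 4.6]
width: 23.5
gripper_force: 60.3
```

play_rows([
  [1,0,0,0,0],
])

```text
clock: 39.45
eef_pos: [427.6, -180.2, 35.9]
tool_rot: [3.141, 0.0, 1.61]
force: [-0.4, 0.2, 6.8]
width: 23.1
gripper_force: 60.4
```

play_rows([
  [1,0,0,-0.02,0],
  [1,0,0,-0.04,0],
  [1,0,0,-0.04,0],
])

```text
clock: 39.75
eef_pos: [427.6, -180.2, 35.9]
tool_rot: [-3.142, -0.0, 1.609]
force: [-0.2, -0.2, 1.4]
width: 23.4
gripper_force: 59.9
```

```bash
python3 -c "
from h import *
toe(0,0); print(ctrl.read_state()['force'])"
```

```text
scene 181 TCP [ 427.57354205 -180.17770776   35.91505385] at260 dx -8.276977312469102 slope deg [-2.12612387 53.98248763] axis z [8.54644004 4.3342739 ] ymax 262.37037195495327 zmin tip -1.6120979465684968
side 207 TCP [ 427.55487659 -180.19318104   35.91462116] at260 dx -8.438963044547126 slope deg [-1.94600641 21.56051618] axis z [7.74378554 5.1504145 ] ymax 262.32646641790126 zmin tip 12.455758239820966
[-0.87883092  0.35516511 -0.62313024]
```

play_rows([
  [0.7,0,0,0,0],
  [0.6,0,0,0,0],
  [0.4,0,0,0,0],
  [0.2,0,0,0,0],
  [0,0,0,0,0],
  [0,0,0,0,0],
  [0,0,0,0,0],
  [0,0,0,0,0],
])

```text
clock: 40.65
eef_pos: [427.6, -180.2, 36.1]
tool_rot: [3.142, 0.0, 1.609]
force: [-0.3, 0.2, 0.2]
width: 85.6
gripper_force: 0.0
```

play_rows([
  [0,0,0,-1,0],
  [0,0,0,-3,0],
  [0,0,0,-6,0],
  [0,0,0,-9,0],
  [0,0,0,-12,0],
  [0,0,0,-15,0],
  [0,0,0,-15,0],
  [0,0,0,-15,0],
  [0,0,0,-15,0],
])

```text
clock: 41.55
eef_pos: [426.7, -180.2, 185.6]
tool_rot: [-3.14, -0.0, 1.609]
force: [-0.3, 0.1, 0.5]
width: 85.8
gripper_force: 0.0
```

```bash
python3 ring.py; python3 - <<'E'
from h import *
a=cv2.imread('pics/scene_now.png')[140:320,210:460];b=cv2.imread('pics/side_now.png')[130:310,200:450]
cv2.imwrite('pics/b6.png',np.hstack([cv2.resize(x,(400,288),interpolation=cv2.INTER_CUBIC) for x in(a,b)]))
E
```

```text
scene (36, np.float64(591.8125214497447), np.float64(50.53963491391812))
lip inner y at x=602: [26.11180004 27.13929946]
side (6, np.float64(591.2031988137906), np.float64(51.832989670630695))
lip inner y at x=602: [27.46633282 28.66176453]
[-0.04485944  0.34443012  0.11790344] [ 426.77237015 -179.96954758  185.23530867]
```

View pics/b6.png

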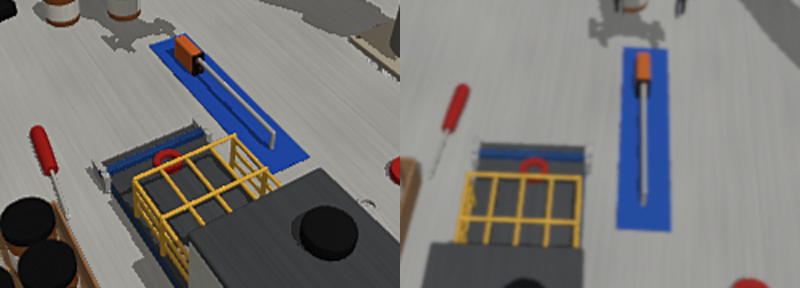

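The views show the rod flat on its mat, the collar against the lip bar, and the gripper clear of everything. I'll hand it in now.

```bash
python3 -c "
from cell import ctrl
print(ctrl.finish_job())"
```

```text
the job is handed in; nothing more can be done
None
```

I handed the job in at about 42 s: the toe rested on the bed at about 3.1 N, the collar was drawn to the lip bar and held at about 5.4 N, and the rod lies flat on its mat. The handle briefly pressed the mat with about 12 N as I set it down, which may count against the 8 N limit.

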